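# Set the riveting jig's sprung slide on its stop pin

### The job

Get the riveting jig ready for the next bracket: with the fingertips, push the sprung slide by its upright plate all the way in to its end stop, then let go so that it springs back and catches on the stop pin at its middle position. Do not grip the plate, do not touch the stop pin or its knob, and leave the tools and parts lying around the jig where they are.

Things in the scene. Friction and masses are not known exactly. Their poses are not given: they have to be found in the camera images.
- jig: Riveting jig fixed to the bench: grey bed 310 x 130 x 8 mm, two steel side rails (tops 26 mm up), a dark bridge, a fence 38 mm high at the far end. Origin on the bench under the bed, 130 mm from its near edge, 180 mm from its far edge; x is level, the direction the slide is pushed; z up. Position and yaw vary (yaw within 0.5 rad of straight ahead).
- slide (a joint): Travel (m) along the jig's +x: 0 = home (out, spring 75 N/m), 0.075 = hard end stop. Needs 3.5 N to start, 10 N at the end, plus 18 N per m/s, plus 2 N from 0.013 to 0.040 while its ramp lifts the stop pin. Past 0.040 the pin drops behind the catch: let go from there it springs back in half a second and stops on the pin at 0.040. Let go earlier, it returns to 0.
- push_point (a point): Point fixed to the jig, at the middle of the face of the upright push plate when the slide is home (0), 55 mm above the bench; this face looks to the jig's -x. At slide value s the face lies s further along the jig's +x.
- push_plate: Steel front layer of the upright plate on the slide: 8 mm thick, 100 mm wide, 28 to 82 mm above the bench. Its pushed face looks to the jig's -x; nothing stands before it. The body's origin is the jig's origin shifted by the slide value along x; the face's middle is at (-0.116, 0, 0.055) from it in the jig's axes.
- back_plate: Rear layer (dark steel) of the same upright plate, 8 mm thick and as wide and high, right behind the front layer; together 16 mm thick. Same origin as push_plate. Two spring rods run from it to tubes on the rails (tube tops 46 mm high).
- stop_pin (a joint): Height in m of the sprung stop pin above its rest: 0 = down, 0.010 while the catch passes under it, 0.014 at most. Steel, 10 mm across, upright in the bridge, 50 mm beyond the jig's origin along its x and on its centre line. It works by itself.
- pin_knob: Black round knob on top of the stop pin, 22 mm across and 18 mm high, top 78 mm above the bench (88 mm when lifted), over the jig-frame point x = 0.050, y = 0. The body's origin is not on the knob: it is the jig's origin, raised by the pin's height.
- rivet_box: Loose open clear box of rivets 85 x 60 x 35 mm; origin under its centre. Leave alone.
- bracket: Loose dark steel angle bracket 58 x 40 mm, 40 mm high; origin under its centre. Leave alone.
- screwdriver: Loose screwdriver 190 mm long lying beside the jig, about 30 mm thick. Leave alone.
- drill: Loose cordless drill lying on its side, about 225 x 200 mm and 66 mm high; origin under its barrel. Leave alone.

How it is judged (in metres and radians):
On the way:
1. the slide has been pushed fully in (to within 7 mm of its end stop) by its plate (value of joint slide above 0.068 m and contact force between the fingers and push_plate above 1 N), for 0.05 s.
At the end, for the whole second after the job is handed in: the slide rests against the stop pin at its middle position (0.036 to 0.044 m) with the pin down (within 3 mm) and the slide at rest (value of joint slide between 0.036 and 0.044 m and value of joint stop_pin below 0.003 m and velocity of joint slide between -0.01 and 0.01 m/s); the robot touches nothing.
It fails at once if the upright plate is gripped (fingers press on its front and its back at once) (contact force between the fingers and push_plate above 1 N and contact force between the fingers and back_plate above 1 N).
It fails at once if the stop pin or its knob is touched by the robot (contact force between any of the fingers, the arm and pin_knob above 0.5 N).
It fails at once if a bystander is lifted or shifted by more than 15 mm (distance of any of rivet_box, bracket, screwdriver, drill from where it was at the start of the episode above 0.015 m).
It also fails if it takes over 32 s, if anything falls off the work surface, if the arm or the gripper's body presses on something with over 40 N, if the wrist force passes 120 N, or if a joint passes its speed limit or range.

### The arm

A 6-joint arm with a two-finger parallel gripper is mounted at the origin on the work surface. World frame = base frame: x ahead of the robot, y to its left, z up, the work surface at z = 0. Lengths are in mm, angles in rad, forces in N, time in s.
With the tool pointing down it reaches from about 325 to 1000 mm from the base axis. Payload 5.1 kg.
Tool frame: the origin (TCP) lies between the finger pads; the fingertips stand ctrl.tcp_to_tips ahead of it and the grasp point (between the pads) lies 2 mm behind it (ctrl.tcp_to_tips is the distance from the TCP to the fingertips, in mm); z points along the fingers, y is the line along which they close (so a half turn about z gives the same grasp; the last joint's range is limited). The gripper opens to 85 mm and grips with 20 to 120 N. Pads are 22 mm wide; open, the fingers measure 114 mm over their backs; the gripper's body (76 mm by 85 mm) begins 54 mm behind the grasp point. The pads swing forward as they close: fully open they stand 13 mm farther back than shut.
Start: joints at [-1.285, 0.124, 1.65, -0, 1.367, -0.083], TCP at [234.29, -606.295, 248.322] pointing down, gripper open.
Joint ranges: [-2.61, 2.61], [-1.02, 2.33], [0.03, 2.71], [-1.35, 4.49], [0.32, 2.68], [-2.91, 2.91]. Speed limits (rad/s): [2.57, 2.57, 3.14, 3.14, 3.14, 3.14].

### API

Orientations are given as a rotation vector (axis times angle).
In Python, from rig import ctrl gives the robot as it stands.
- The arm moves only by the tool apply_moves, never from a script. Its argument "plan" is a list of rows, each a list of 2 entries, a list of its own where there are three numbers: the shift along the tool's x, y, z in units of 0.3 m (1.0 is 0.3 m), then the turn about the tool's z in units of 0.08 rad (1.0 is 0.08 rad). A call has 1 to 8 rows; each row shifts and turns the commanded pose from where the row before left it, along the tool's axes as they then stand; what a row does not reach is not made up. A row lasts 1/8 s, in which the tool goes at most 62.5 mm and 10.7 degrees, less where a joint would pass 70% of its speed; a pose out of reach is approached as far as the arm can. A call with a number of a shift or a turn outside -1 to 1 is refused whole. A call with a gripper value outside its range is refused whole. "grip" is the opening, from -1 (shut) to 1 (fully open), set as the call begins (left out, the last holds). The fingers move at their own pace and stop on an object; "force" is the grip in N (left out, the last holds). Time passes only in rows, so rows that do not move let the fingers close. It gives the time, the measured TCP pose, the force, the opening and the grip force at its end, in the units of the state.
- ctrl.get_state(): the state, without advancing time (a new reading comes with each control period).
- ctrl.read_camera(name): name is "scene" or "top"; returns a dict with "image" (420x560x3 uint8, red, green, blue), "depth" (420x560 float32, mm along the optical axis (not along the pixel's ray), 0 where there is no reading), "camera_matrix" (3x3 intrinsics, pixels), "origin" and "orientation" of the camera in the world. Camera axes: x right, y up, looking along -z (the intrinsics and any distortion apply to the point x, -y, -z); pixel columns grow to the right and rows downward; lengths in mm; the calibration is good to about 2 mm. A picture is of the moment at which its call begins.
- ctrl.finish_job(): hands the job in; it is judged then, once.
The state is a dict: "time": time; "joint_positions": joint angles; "qvel": joint speeds; "tau": joint torques, N m; "tool_pos": TCP position; "tool_rot": TCP orientation; "ft_force": force on the tool from outside, world axes, zero at the start; "torque": the same for the moment, N m; "width": opening from 0.0 (shut) to 1.0 (fully open); "finger_force": force on a finger pad.
Only numpy, scipy, OpenCV 4.12 (cv2) and the standard library are available. Lean on these libraries where they do the work, as an engineer would, in place of code of your own. Each camera call takes 0.05 s, during which the arm holds its last target. There are 200 camera calls.

## Working session

There is one attempt and no reset: what is moved stays moved. The work goes in short steps, Python scripts to look and compute and a tool call to move; the robot and the scene stay as the last step left them, time stands still between calls to the robot, and variables do not carry over. Pictures are saved under pics/ and viewed, at most 10 in all, crops included, and the job is handed in when it is done.

Besides the shell and the picture viewer there is one more tool, called after "Emit:" by a JSON object that holds its "op" and its "data", one argument or row to a line. apply_moves: Moves the arm, as the interface text tells. Its arguments: {"type":"object","properties":{"plan":{"type":"array","items":{"type":"array"}},"grip":{"type":"number"},"force":{"type":"number"}},"required":["plan"]}

```bash
mkdir -p pics; python3 - <<'E'
from rig import ctrl
import cv2,numpy as np,pickle
s=ctrl.get_state();print(s['time'],s['tool_pos'],s['tool_rot'],s['width'],ctrl.tcp_to_tips)
for n in('top','scene'):
    c=ctrl.read_camera(n);pickle.dump(c,open(n+'.pkl','wb'))
    cv2.imwrite(f'pics/{n}1.png',c['image'][:,:,::-1]);print(n,c['origin'],c['orientation'],c['camera_matrix'])
    print([k for k in c])
E
```

```text
0.0 [ 234.13720343 -605.73215923  247.05047937] [-3.08626303e+00 -5.75669031e-01  3.53604122e-04] 0.9983445798100077 17.0
top [447.83161847  54.21161291 887.05772885] [ 0.12273061 -0.10905549 -1.54646675] [[382.52789109   0.         287.18624563]
 [  0.         382.52789109 209.85225918]
 [  0.           0.           1.        ]]
['image', 'depth', 'camera_matrix', 'origin', 'orientation']
scene [1297.9188124  -781.03382845  747.36856864] [0.98365245 0.36558046 0.59668684] [[475.102855     0.         279.31876414]
 [  0.         475.102855   212.10602068]
 [  0.           0.           1.        ]]
['image', 'depth', 'camera_matrix', 'origin', 'orientation']
```

View pics/top1.png

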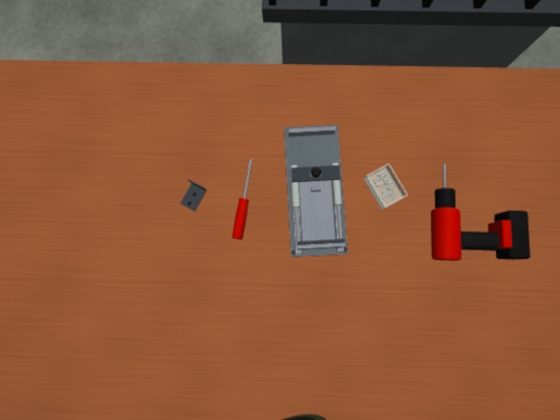

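View pics/scene1.png

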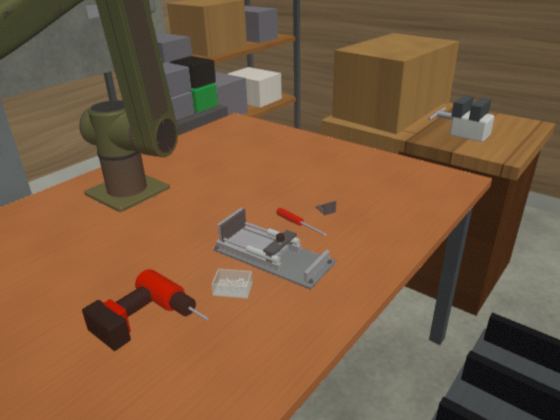

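The top view shows the jig spanning about (285,127) at the far end to (347,254) at the near end. The plate is near row 243, the knob at (316,172), the rivet box at (386,186) and the screwdriver at (243,200). The scene view agrees, and nothing stands before the plate. Next I'll get the jig pose from the depth.

```bash
cat > h.py <<'E'
import numpy as np,cv2
from scipy.spatial.transform import Rotation as R
def pts(c):
    K=c['camera_matrix'];d=c['depth'];v,u=np.mgrid[:d.shape[0],:d.shape[1]]
    p=np.stack([(u-K[0,2])/K[0,0]*d,-(v-K[1,2])/K[1,1]*d,-d],-1)
    return p@R.from_rotvec(c['orientation']).as_matrix().T+c['origin']
E
python3 - <<'E'
import pickle,numpy as np,cv2
from h import *
c=pickle.load(open('top.pkl','rb'));P=pts(c);z=P[...,2]
print('bench z',np.median(z[300:330,100:500]))
def rect(sel,name):
    p=P[sel][:,:2].astype(np.float32);r=cv2.minAreaRect(p);print(name,len(p),np.round(r,3),'z',np.percentile(z[sel],[5,50,95]).round(1));return r
m=np.zeros(z.shape,bool);m[115:265,275:357]=1
r=rect(m&(z>4)&(z<60)&(c['depth']>0),'jig');print(cv2.boxPoints(r).round(1))
n=m.copy();n[:220]=0
rect(n&(z>72),'plate');
k=m.copy();k[:150]=0;k[200:]=0
rect(k&(z>66),'knob')
f=m.copy();f[150:]=0;rect(f&(z>30),'fence')
# scene cam cross check
c=pickle.load(open('scene.pkl','rb'));P=pts(c);z=P[...,2]
m=np.zeros(z.shape,bool);m[205:285,210:338]=1
r=rect(m&(z>4)&(z<60),'jig S');print(cv2.boxPoints(r).round(1))
n=m.copy();n[:,250:]=0;rect(n&(z>50),'plateS')
k=m.copy();k[:,:265]=0;rect(k&(z>66),'knobS')
E
```

```text
bench z -0.5785699640923099Traceback (most recent call last):
  File "<stdin>", line 8, in <module>
  File "<stdin>", line 6, in rect
    return _wrapfunc(a, 'round', decimals=decimals, out=out)
    return _wrapit(obj, method, *args, **kwds)
    conv = _array_converter(obj)
ValueError: setting an array element with a sequence. The requested array has an inhomogeneous shape after 1 dimensions. The detected shape was (3,) + inhomogeneous part.
```

```bash
cat > m.py <<'E'
import pickle,numpy as np,cv2
from h import *
c=pickle.load(open('top.pkl','rb'));P=pts(c);z=P[...,2]
def rect(sel,name):
    p=P[sel][:,:2].astype(np.float32);r=cv2.minAreaRect(p);print(name,len(p),np.round(np.r_[r[0],r[1],r[2]],1),'z',np.percentile(z[sel],[5,50,95]).round(1));return r
m=np.zeros(z.shape,bool);m[115:265,275:357]=1
r=rect(m&(z>4)&(z<60)&(c['depth']>0),'jig');print(cv2.boxPoints(r).round(1))
n=m.copy();n[:220]=0
rect(n&(z>72),'plate');
k=m.copy();k[:150]=0;k[200:]=0
rect(k&(z>66),'knob')
f=m.copy();f[150:]=0;rect(f&(z>30),'fence')
c=pickle.load(open('scene.pkl','rb'));P=pts(c);z=P[...,2]
m=np.zeros(z.shape,bool);m[205:285,210:338]=1
r=rect(m&(z>4)&(z<60),'jig S');print(cv2.boxPoints(r).round(1))
n=m.copy();n[:,250:]=0;rect(n&(z>50),'plateS')
k=m.copy();k[:,:265]=0;rect(k&(z>66),'knobS')
E
python3 m.py
```

```text
jig 6668 [623.3 -20.8 331.5 171.8   3.9] z [ 5.6 20.4 57. ]
[[ 452.2   53.7]
 [ 463.8 -117.8]
 [ 794.5  -95.3]
 [ 782.9   76.1]]
plate 383 [492.8   3.7  43.9 128.   22.7] z [78.8 81.4 84.5]
knob 95 [556.5  24.9  20.2 224.9  76.9] z [ 70.   77.1 887.1]
fence 250 [611.1   5.3 323.6 106.9   1.6] z [32.4 36.9 41.9]
jig S 4729 [627.7  35.6 358.7 365.6  41.4] z [ 4.9 19.4 54.7]
[[ 372.3   54.3]
 [ 613.9 -220.1]
 [ 883.1   16.9]
 [ 641.5  291.3]]
plateS 384 [ 871.6 -393.4   74.9 1150.    44. ] z [52.4 71.3 81.2]
knobS 88 [ 971.3 -388.7   20.5 1020.9   38.6] z [ 67.2  75.9 747.4]
```

```bash
cat > m.py <<'E'
import pickle,numpy as np,cv2
from h import *
def largest(sel):
    sel=cv2.morphologyEx(sel.astype(np.uint8),cv2.MORPH_OPEN,np.ones((2,2)))
    n,l,s,_=cv2.connectedComponentsWithStats(sel);return l==1+s[1:,4].argmax()
def rep(sel,name):
    p=P[sel];q=p[:,:2];mu=np.median(q,0);w,V=np.linalg.eigh(np.cov(q.T));a=V[:,1]
    t=(q-q.mean(0))@V
    print(name,len(q),'mean',p.mean(0).round(1),'median',mu.round(1),'axis deg',np.degrees(np.arctan2(a[1],a[0])).round(2),
     'ext',(np.percentile(t,98,axis=0)-np.percentile(t,2,axis=0)).round(1))
for cam,jb,pb,kb,fb in (('top',(115,265,275,357),(220,265,275,357),(150,200,290,345),(115,150,275,357)),('scene',(205,285,210,338),(205,245,210,250),(225,255,265,305),(245,285,295,338))):
    c=pickle.load(open(cam+'.pkl','rb'));P=pts(c);z=P[...,2];ok=c['depth']>0
    def w(b):
        m=np.zeros(z.shape,bool);m[b[0]:b[1],b[2]:b[3]]=1;return m&ok
    s=largest(w(jb)&(z>4));rep(s,cam+' jig')
    r=cv2.minAreaRect(P[s&(z<15)][:,:2].astype(np.float32));print(np.round(np.r_[r[0],r[1],r[2]],1))
    rep(largest(w(pb)&(z>70)),'plate');rep(largest(w(kb)&(z>68)),'knob');rep(largest(w(fb)&(z>28)),'fence')
E
python3 m.py
```

```text
top jig 7135 mean [621.1  -1.7  29.1] median [618.8  -1.7] axis deg -176.42 ext [125.3 288.4]
[630.2  -3.3 311.3 131.4   4.4]
plate 368 mean [496.5 -12.7  78.6] median [496.4 -12. ] axis deg 95.41 ext [ 14.1 101.3]
knob 78 mean [654.4  -0.7  70.7] median [ 6.533e+02 -3.000e-01] axis deg 137.23 ext [17.1 29.3]
fence 253 mean [763.5   7.9  33. ] median [763.4   8.9] axis deg 95.09 ext [  8.6 107.9]
scene jig 4150 mean [639.5 -13.3  29.3] median [654.7 -11.1] axis deg 162.71 ext [188.6 282.3]
[602.8  40.5 368.8 221.1   4.1]
plate 192 mean [505.4 -11.5  73.5] median [507.  -14.7] axis deg 102.34 ext [24.4 97.6]
knob 46 mean [662.5   1.3  71.6] median [6.634e+02 2.000e-01] axis deg 97.74 ext [15.  35.5]
fence 164 mean [774.6   3.7  35.6] median [771.8   7. ] axis deg 119.19 ext [48.7 98.9]
```

Jig: yaw about 4.7°, origin about (605,-5), face middle about (489.5,-14.6). The knob is where the model puts it, about (655,-1). I'll shut the gripper, align tool x with jig x, and travel high to a point 60 mm before the face.

Emit:
{"op": "apply_moves", "data": {
  "plan": [
    [[0, 0, 0], 0.9],
    [[0, 0, 0], 0.9],
    [[0, 0, 0], 0.9],
    [[0, 0, 0], 0.9],
    [[0.03, -0.08, 0], 0],
    [[0.07, -0.16, 0], 0],
    [[0.07, -0.16, 0], 0],
    [[0.07, -0.16, 0], 0]
  ],
  "grip": -1
}}

```text
time: 1.1
tool_pos: [292.6, -431.3, 247.7]
tool_rot: [-3.138, -0.126, 0.0]
ft_force: [0.2, -0.0, -0.3]
width: 0.002
finger_force: 0.0
```

Emit:
{"op": "apply_moves", "data": {
  "plan": [
    [[0.07, -0.16, 0], 0],
    [[0.07, -0.16, 0], 0],
    [[0.07, -0.16, 0], 0],
    [[0.07, -0.16, 0], 0],
    [[0.07, -0.16, 0], 0],
    [[0.07, -0.16, 0], 0],
    [[0.07, -0.16, 0], 0],
    [[0, 0, 0], 0]
  ]
}}

```text
time: 2.1
tool_pos: [412.2, -83.5, 247.9]
tool_rot: [-3.138, -0.137, 0.001]
ft_force: [-0.5, 0.7, -0.8]
width: 0.002
finger_force: 0.0
```

Emit:
{"op": "apply_moves", "data": {
  "plan": [
    [[0.025, -0.07, 0], 0],
    [[0.025, -0.07, 0], 0],
    [[0.025, -0.07, 0], 0],
    [[0, 0, 0.15], 0],
    [[0, 0, 0.15], 0],
    [[0, 0, 0.15], 0],
    [[0, 0, 0.1], 0],
    [[0, 0, 0], 0]
  ]
}}

```text
time: 3.1
tool_pos: [426.6, -22.2, 80.5]
tool_rot: [-3.138, -0.125, 0.011]
ft_force: [0.0, 0.7, -0.2]
width: 0.001
finger_force: 0.0
```

```bash
python3 - <<'E'
from rig import ctrl
import cv2
s=ctrl.get_state();print(s['time'],s['tool_pos'],s['tool_rot'],s['ft_force'])
t=ctrl.read_camera('top')['image'][140:350,180:460,::-1];u=ctrl.read_camera('scene')['image'][110:320,140:420,::-1]
cv2.imwrite('pics/pre.png',cv2.resize(cv2.vconcat([t,u]),None,fx=1.4,fy=1.4))
E
```

```text
3.1 [426.64591886 -22.22141817  80.47254679] [-3.13794332 -0.12466639  0.01066599] [ 0.0122833   0.66385311 -0.16400403]
```

View pics/pre.png

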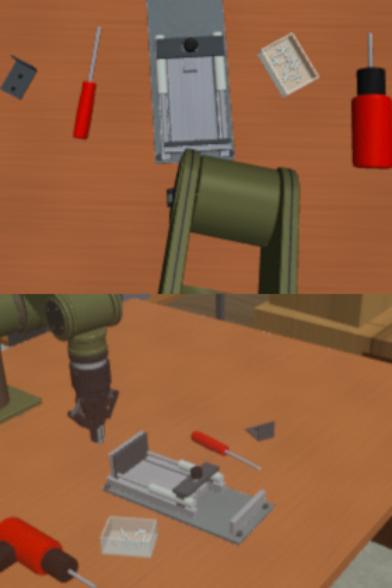

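The lower crop shows the shut fingertips at (97,435), before the plate at (128,455). The side crops are clear and nothing was disturbed. Next I'll lower 21 mm and approach.

Emit:
{"op": "apply_moves", "data": {
  "plan": [
    [[0, 0, 0.07], 0],
    [[0.05, 0, 0], 0],
    [[0.05, 0, 0], 0],
    [[0.03, 0, 0], 0],
    [[0.02, 0, 0], 0],
    [[0.02, 0, 0], 0],
    [[0.02, 0, 0], 0],
    [[0, 0, 0], 0]
  ]
}}

```text
time: 4.2
tool_pos: [485.7, -17.0, 62.1]
tool_rot: [-3.139, -0.127, 0.002]
ft_force: [-4.0, -0.7, 0.9]
width: -0.003
finger_force: 1.7
```

Contact at about 4 N, as predicted with the slide at about 7 mm. Pushing on.

Emit:
{"op": "apply_moves", "data": {
  "plan": [
    [[0.03, 0, 0], 0],
    [[0.03, 0, 0], 0],
    [[0.03, 0, 0], 0],
    [[0.03, 0, 0], 0],
    [[0.03, 0, 0], 0],
    [[0.03, 0, 0], 0],
    [[0.02, 0, 0], 0],
    [[0, 0, 0], 0]
  ]
}}

```text
time: 5.2
tool_pos: [544.2, -12.4, 61.6]
tool_rot: [3.139, 0.127, -0.007]
ft_force: [-7.3, -2.0, 4.4]
width: 0.004
finger_force: 3.9
```

Emit:
{"op": "apply_moves", "data": {
  "plan": [
    [[0.01, 0, 0], 0],
    [[0.01, 0, 0], 0],
    [[0.01, 0, 0], 0],
    [[0, 0, 0], 0]
  ]
}}

```text
time: 5.7
tool_pos: [552.8, -11.8, 61.6]
tool_rot: [3.139, 0.127, -0.008]
ft_force: [-9.0, -3.2, 4.1]
width: 0.003
finger_force: 4.2
```

Emit:
{"op": "apply_moves", "data": {
  "plan": [
    [[0.01, 0, 0], 0],
    [[0.01, 0, 0], 0],
    [[0, 0, 0], 0]
  ]
}}

```text
time: 6.08
tool_pos: [555.4, -11.5, 61.5]
tool_rot: [3.139, 0.128, -0.024]
ft_force: [-22.7, -3.7, 16.2]
width: 0.001
finger_force: 11.5
```

The force jumped to 23 N, so the slide is on the end stop. Letting go by backing straight off.

Emit:
{"op": "apply_moves", "data": {
  "plan": [
    [[-0.06, 0, 0], 0],
    [[-0.12, 0, 0], 0],
    [[-0.15, 0, 0], 0],
    [[-0.1, 0, 0], 0],
    [[0, 0, 0], 0],
    [[0, 0, -0.1], 0],
    [[0, 0, -0.1], 0],
    [[0, 0, 0], 0]
  ]
}}

```text
time: 7.08
tool_pos: [435.5, -21.8, 125.6]
tool_rot: [3.138, 0.127, 0.012]
ft_force: [-0.5, -0.8, -0.3]
width: 0.006
finger_force: 0.0
```

```bash
python3 - <<'E'
from rig import ctrl
import cv2,pickle
for n in('top','scene'):
    c=ctrl.read_camera(n);pickle.dump(c,open(n+'.pkl','wb'))
    if n=='top':t=c['image'][140:350,180:460,::-1]
    else:u=c['image'][110:320,140:420,::-1]
cv2.imwrite('pics/post.png',cv2.resize(cv2.vconcat([t,u]),None,fx=1.4,fy=1.4))
s=ctrl.get_state();print(s['time'],s['tool_pos'],s['ft_force'])
E
python3 m.py
```

```text
7.175 [432.96983091 -21.40148349 122.36928835] [-0.51239667 -0.04857131  0.73303045]
top jig 7678 mean [6.08e+02 4.00e-01 7.87e+01] median [606.6   2.5] axis deg -179.07 ext [126.7 313.1]
[630.2  -3.4 310.8 131.2   4.3]
plate 947 mean [462.7   4.  414.2] median [462.3   5.6] axis deg 88.32 ext [28.2 58.4]
knob 78 mean [ 6.542e+02 -6.000e-01  7.120e+01] median [ 6.533e+02 -3.000e-01] axis deg 132.95 ext [16.8 26.1]
fence 254 mean [763.7   7.2  32.9] median [763.3   7.3] axis deg 95.2 ext [  8.5 106. ]
scene jig 3901 mean [651.3 -13.8  29.3] median [661.3 -14.2] axis deg 166.86 ext [176.5 259.1]
[628.2  42.5 320.4 218.9   4.6]
plate 151 mean [546.9 -22.3  75.2] median [547.9 -21.7] axis deg 93.82 ext [12.  74.8]
knob 47 mean [662.7   1.7  71.1] median [6.635e+02 1.000e-01] axis deg 99.91 ext [15.5 31.9]
fence 167 mean [ 7.775e+02 -7.000e-01  3.930e+01] median [771.8   4.2] axis deg 121.1 ext [ 53.8 123.6]
```

View pics/post.png

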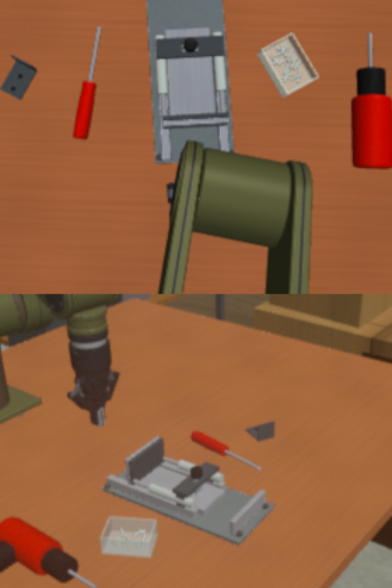

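The slide has stopped about 40 mm in: the plate is at (196,120) in the top crop, up from (193,147). The knob is at its rest height and the bystanders have not moved. I'll let it settle, then hand in.

Emit:
{"op": "apply_moves", "data": {
  "plan": [
    [[0, 0, 0], 0],
    [[0, 0, 0], 0],
    [[0, 0, 0], 0],
    [[0, 0, 0], 0]
  ]
}}

```text
time: 7.68
tool_pos: [432.1, -21.4, 122.1]
tool_rot: [-3.139, -0.127, 0.001]
ft_force: [-0.1, 0.4, 0.0]
width: -0.004
finger_force: 0.0
```

```bash
python3 -c "
from rig import ctrl
print(ctrl.get_state()['ft_force']);print(ctrl.finish_job())"
```

```text
[-0.09825854  0.38067959  0.03568248]
the job is handed in; nothing more can be done
None
```

I pushed the slide to its end stop and let go; it sprang back to about 40 mm, where the stop pin catches it, with the knob at rest height and the bystanders unmoved, and I handed the job in at about 7.7 s (no verdict was returned).

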